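# Load a sensor board into the probe test fixture and hold the press lever down for the test

## Robot

A 7-joint arm with a two-finger parallel gripper is mounted at the origin on a cart in front of the work surface, level with it; the furniture and walls round the work are solid. World frame = base frame: x ahead of the robot, y to its left, z up, the work surface at z = 0. Lengths are in mm, angles in rad, forces in N, time in s.
With the tool pointing down it reaches from about 350 to 775 mm from the base axis. Payload 3.1 kg.
Tool frame: the origin (TCP) lies midway between the tips of the shut fingers; the grasp point (between the pads) lies 19 mm behind it; z points along the fingers, y is the line along which they close (so a half turn about z gives the same grasp; the last joint's range is limited). The gripper opens to 85 mm and grips with 20 to 120 N. Pads are 22 mm wide; open, the fingers measure 114 mm over their backs; the gripper's body (76 mm by 85 mm) begins 54 mm behind the grasp point. The pads swing forward as they close: fully open they stand 13 mm farther back than shut.
Start: joints at [-1.296, 0.311, 0.014, 1.512, -0.004, 1.319, -0.027], TCP at [171.314, 522.656, 210.204] pointing down, gripper open.
Joint ranges: [-2.7, 2.7], [-0.3, 1.91], [-1.27, 1.3], [0.12, 2.57], [-1.44, 4.58], [0.2, 2.03], [-3.05, 3.05]. Speed limits (rad/s): [2.79, 2.79, 3.14, 3.14, 3.14, 3.14, 3.14].

## Interface

Orientations are given as a unit quaternion [w, x, y, z].
In Python, from bench import readout, viewer, hand_in gives the robot as it stands.
- The arm moves only by the shell command python3 -m pendant 'ROWS' [OPENING] [FORCE]. ROWS is a JSON object of lists of equal length, an entry for each row: "xyz": the shift along the tool's x, y, z in units of 75 cm (1.0 is 75 cm), a list of three; "yaw": the turn about the tool's z in units of 60 degrees (1.0 is 60 degrees). A call has 1 to 12 rows; each row shifts and turns the commanded pose from where the row before left it, along the tool's axes as they then stand; what a row does not reach is not made up. A row lasts 1/12 s, in which the tool goes at most 41.7 mm and 7.16 degrees, less where a joint would pass 70% of its speed; a pose out of reach is approached as far as the arm can. A call with a number of a shift or a turn outside -1 to 1 is refused whole. A call with a gripper value outside its range is refused whole. OPENING is the opening, from 0 (shut) to 1 (fully open), set as the call begins (- or left out, the last holds). The fingers move at their own pace and stop on an object; FORCE is the grip in N (left out, the last holds). Time passes only in rows, so rows that do not move let the fingers close. It gives the time, the measured TCP pose, the force, the opening and the grip force at its end, in the units of the state.
- readout.get_obs(): the state, without advancing time (a new reading comes with each control period).
- viewer.read_camera(name): name is "side" or "top"; returns a dict with "img" (400x640x3 uint8, blue, green, red), "camera_matrix" (3x3 intrinsics, pixels), "k1" (the pictures are not rectified: a ray, as slopes to the right and down, at radius r is drawn at 1 + k1 r^2 times it, then the intrinsics apply), "T" (4x4, takes a point from camera to world coordinates). Camera axes: x right, y up, looking along -z (the intrinsics and any distortion apply to the point x, -y, -z); pixel columns grow to the right and rows downward; lengths in mm; the calibration is good to about 2 mm. A picture is of the moment at which its call begins. There is no depth.
- hand_in(): hands the job in; it is judged then, once.
The state is a dict: "clock": time; "qpos": joint angles; "qvel": joint speeds; "joint_efforts": joint torques, N m; "position": TCP position; "ee_rot": TCP orientation; "force": force on the tool from outside, world axes, zero at the start; "ft_torque": the same for the moment, N m; "opening": finger opening in mm; "grasp_force": force on a finger pad.
Only numpy, scipy, OpenCV 4.12 (cv2) and the standard library are available. Lean on these libraries where they do the work, as an engineer would, in place of code of your own. Each camera call takes 0.05 s, during which the arm holds its last target. There are 200 camera calls.

## Task

Pick up the black carrier that holds the blue sensor board by its handle, carry it level so that the board stays in it, lower it fully home between the rails of the test fixture's nest with its handle out through the gap in the rails, and let go of it. Then draw the fixture's sprung lever down by its ball knob until the lever stands level, which presses the board about half way onto the spring probes (never down to their bottom stop), keep it there for a three second test without a break, and finish the program while still holding it there. Leave the empty carrier, the solder spool, the dropper bottle and the roll of tape where they are.

Things in the scene. Friction and masses are not known exactly. Their poses are not given: they have to be found in the camera images.
- carrier: loose black carrier (0.12 kg) that holds the board: open tray 68 x 54 mm (x, y), 16 mm high, walls 6 mm, floor 4 mm with a window. Origin: centre of the tray's underside, z up. Its handle leaves along +y: a flat neck 20 mm wide and 6 mm high, then an upright grip bar. Stands on the bench with the handle pointing to the left
- carrier_grip (a point): middle of the carrier's grip bar, at (0, 88, 13) mm of the carrier, axes as the carrier's. The bar is 15 mm wide (x), 54 mm long (y) and reaches from 2 to 24 mm above the carrier's underside
- board: blue sensor circuit board, 38 x 52 mm, 18 g, loose in the carrier's tray with 2 mm of play all round; black pin header (13 mm high) at the carrier's -x end. Origin: centre of its underside, on the tray's floor 4 mm above the carrier's underside; its y axis points along the carrier's -x
- fixture: hand-operated probe test fixture, fixed to the bench: grey box 176 x 112 x 54 mm with an aluminium top, above it a spring-borne nest plate and a lever hinged at the far end. Origin: on the bench (z = 0) below the nest's centre; x points from the knob end to the hinge end, +y is the loading side (the gap in the rails). Hinge axis: parallel to y, at x = 90, z = 130 mm
- nest_seat (a point): centre of the nest plate's top face, 80 mm above the bench at rest, axes as the fixture's. The seated carrier's origin is here, axes alike (handle over +y). Rails 10 mm high enclose 72 x 58 mm (2 mm of play each side), chamfered outward above 5 mm; a gap at +y takes the neck. Lever up, a carrier lifted 12 mm off the plate passes under the pushers with about 25 mm to spare
- nest (a joint): how far the nest plate is pressed down against its springs, in m: 0 at rest (also under the carrier's weight), 0.008 when the lever is level on the loaded carrier, 0.016 at the bottom stop. Spring force 8 N at rest, 20 N at 0.008
- lever (a joint): lever angle in rad: 0 = raised 0.70 rad above level, where its return spring keeps it; 0.70 = level; stop at 0.85. The four pushers below it meet the board at about 0.59. The knob takes about 1 N at first and 8 to 11 N at level on the loaded carrier; let go, the lever springs up again
- knob (a point): centre of the black ball knob, 35 mm across, at the free end of the lever, 200 mm from the hinge axis, on a rod 11 mm thick that leaves it towards the hinge. Level lever: 130 mm above the bench; at rest: 259 mm
- empty_carrier: a second carrier of the same shape without a board; not used, leave it alone. Origin and axes as for the carrier
- spool: spool of solder 55 mm across, 45 mm high, standing on the bench at the right; leave it alone. Origin: centre of its underside
- flux: brown dropper bottle 30 mm across, 95 mm high; leave it alone. Origin: centre of its underside
- tape: roll of black insulating tape 60 mm across, 19 mm high, lying flat at the right; leave it alone. Origin: centre of its underside

How it is judged (in metres and radians):
On the way, in this order (a step that is already met when the one before it is completed fails the run):
1. the carrier is lifted clear of the bench with the board in it (height (world z) of carrier above 0.05 m and distance between board and carrier below 0.01 m), for 0.2 s.
2. the carrier stands fully home in the nest with the board in it, and is let go (horizontal distance between carrier and nest_seat below 0.005 m and z of carrier in the frame of nest_seat below 0.002 m and angle between the x axis of carrier and the x axis of fixture, either way round below 0.12 rad and distance between board and carrier below 0.01 m and contact force between each of the fingers, the arm and carrier below 0.1 N and linear speed of carrier below 0.02 m/s), for 0.2 s.
3. the lever is held about level, the board pressed about half way onto the probes, for 2.5 s without a break (value of joint nest between 0.0035 and 0.0125 m and contact force between lever and board above 3 N and contact force between any of the fingers, the arm and lever above 2 N), for 2.5 s.
At the end, for the whole second after the job is handed in: Robot holding the lever level (0.62 to 0.76 rad, over 2 N), nest plate pressed down 3.5 to 12.5 mm by the lever's pushers on the board (over 3 N); carrier home in the nest (within 5 mm, 0.12 rad, on the plate) with the board in it, untouched by the robot (all of step 3 and value of joint lever between 0.62 and 0.76 rad and contact force between each of the fingers, the arm and carrier below 0.1 N and contact force between each of the fingers, the arm and board below 0.1 N and horizontal distance between carrier and nest_seat below 0.005 m and z of carrier in the frame of nest_seat below 0.003 m and angle between the x axis of carrier and the x axis of fixture, either way round below 0.12 rad and distance between board and carrier below 0.01 m); the arm keeps its last pose, push and grip.
It fails at once if the carrier is tipped more than 20 degrees (angle between carrier's own z axis and vertical above 0.35 rad).
It fails at once if the board leaves the carrier's tray (distance between board and carrier above 0.016 m).
It fails at once if the nest plate is driven down to its bottom stop (value of joint nest above 0.0155 m).
It fails at once if the empty carrier, the solder spool, the dropper bottle or the roll of tape is disturbed (distance of any of empty_carrier, spool, flux, tape from where it was at the start of the episode above 0.03 m).
It also fails if it takes over 72 s, if anything falls off the work surface, if the arm or the gripper's body presses on something with over 40 N, if the wrist force passes 120 N, or if a joint passes its speed limit or range.

## Working session

There is one attempt and no reset: what is moved stays moved. The work goes in short steps, Python scripts to look and compute and a shell command to move; the robot and the scene stay as the last step left them, time stands still between calls to the robot, and variables do not carry over. Pictures are saved under pics/ and viewed, at most 10 in all, crops included, and the job is handed in when it is done.

```bash
ls; mkdir -p pics
python3 - <<'E'
from bench import readout, viewer
import cv2,json
print(readout.get_obs())
for n in("top","side"):
    c=viewer.read_camera(n); cv2.imwrite(f"pics/{n}0.png",c["img"]); print(n,c["camera_matrix"],c["k1"],c["T"])
E
```

```text
pics
{'clock': 0.0, 'qpos': array([-1.29569864,  0.3117012 ,  0.01396174,  1.51309182, -0.00439304,
        1.31918609, -0.02723355]), 'qvel': array([-0.00050368, -0.00171789, -0.00021171,  0.00062122,  0.00075333,
       -0.00063999, -0.0004545 ]), 'joint_efforts': array([ 7.22556547e-05, -3.79915988e+01,  1.46104982e-01, -2.30590475e+01,
        1.22313813e-02,  1.35001962e-02,  2.43196968e-05]), 'position': array([171.07068014, 521.88639799, 209.12045408]), 'ee_rot': array([-1.39375215e-04,  1.57700834e-01,  9.87486233e-01, -1.16962913e-03]), 'force': array([ 0.13686151, -0.18398054, -0.51602731]), 'ft_torque': array([ 0.03900241, -0.00420394, -0.04386292]), 'grasp_force': 0.0, 'opening': 85.64576536370996}
top [[507.67125534   0.         318.10982151]
 [  0.         507.67125534 196.42175172]
 [  0.           0.           1.        ]] -0.033534381565770745 [[ 1.40074116e-02  9.93511089e-01 -1.12869435e-01  2.86547529e+02]
 [-9.99857591e-01  1.28547086e-02 -1.09340614e-02  8.26681160e+01]
 [-9.41220750e-03  1.13006520e-01  9.93549665e-01  1.72295372e+03]
 [ 0.00000000e+00  0.00000000e+00  0.00000000e+00  1.00000000e+00]]
side [[462.39200964   0.         320.20534993]
 [  0.         462.39200964 196.76100866]
 [  0.           0.           1.        ]] -0.03230655948063232 [[ 9.93374647e-01 -6.63017420e-02  9.38663378e-02  5.79578825e+02]
 [ 1.14757461e-01  6.15840926e-01 -7.79468202e-01 -9.27980055e+02]
 [-6.12663277e-03  7.85075813e-01  6.19369383e-01  9.43659574e+02]
 [ 0.00000000e+00  0.00000000e+00  0.00000000e+00  1.00000000e+00]]
```

View pics/top0.png

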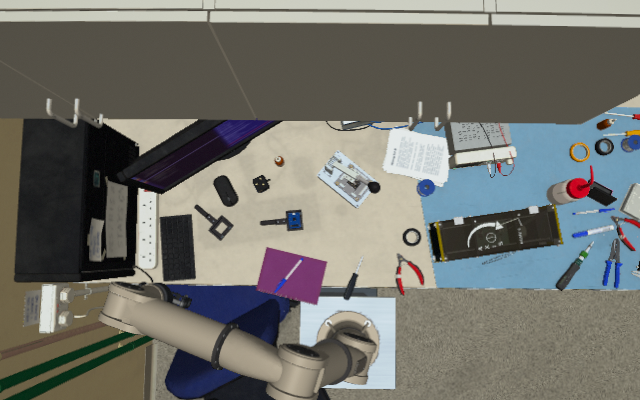

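View pics/side0.png

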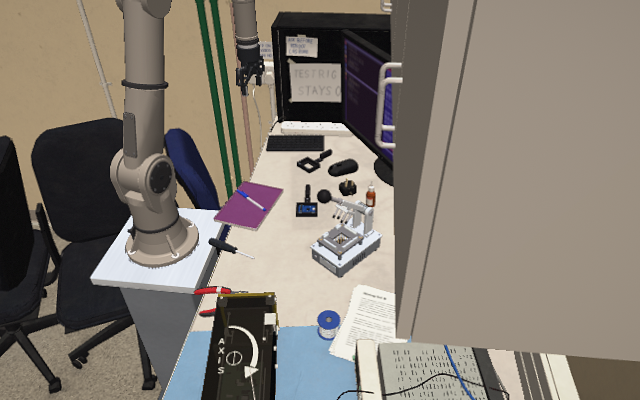

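Run:
```python
import cv2
a=cv2.imread("pics/top0.png")[140:250,180:400]; cv2.imwrite("pics/c1.png",cv2.resize(a,(792,396),interpolation=cv2.INTER_CUBIC))
a=cv2.imread("pics/side0.png")[140:285,280:400]; cv2.imwrite("pics/c2.png",cv2.resize(a,(480,580),interpolation=cv2.INTER_CUBIC))
```

```text
(no output)
```

View pics/c1.png

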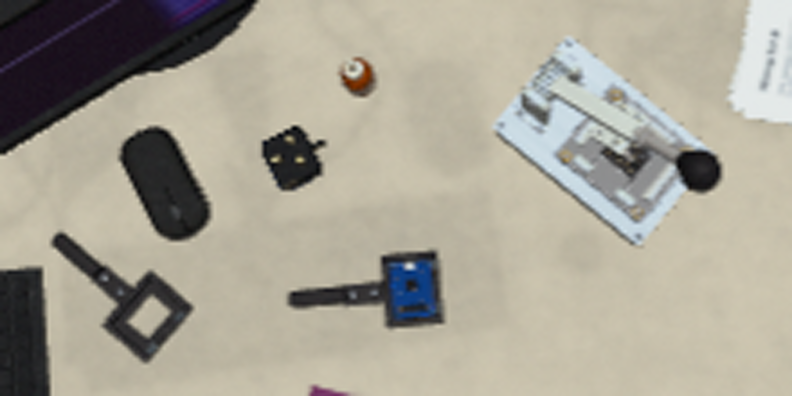

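View pics/c2.png

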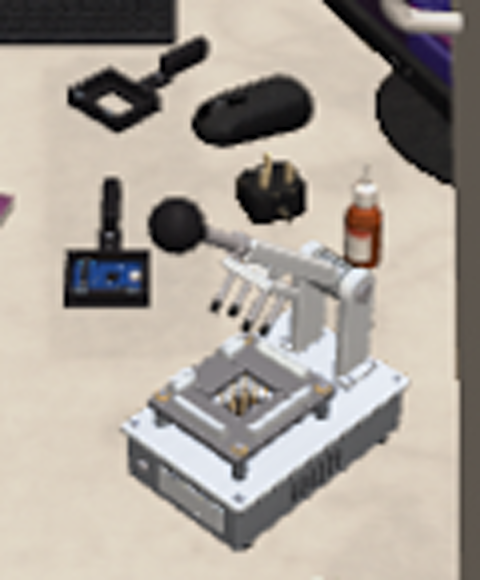

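```bash
cat > h.py <<'E'
import numpy as np, cv2, pickle
from scipy.optimize import least_squares, minimize
from bench import readout, viewer
def proj(c,P):
    P=np.atleast_2d(P); T=c["T"]; q=(P-T[:3,3])@T[:3,:3]
    s=np.c_[q[:,0]/-q[:,2], q[:,1]/q[:,2]]   # right, down slopes
    s=s*(1+c["k1"]*(s**2).sum(1,keepdims=True)); K=c["camera_matrix"]
    return np.c_[K[0,0]*s[:,0]+K[0,2],K[1,1]*s[:,1]+K[1,2]]
def tf(p,P):
    P=np.atleast_2d(np.array(P,float)); c,s=np.cos(p[2]),np.sin(p[2])
    return np.c_[p[0]+c*P[:,0]-s*P[:,1],p[1]+s*P[:,0]+c*P[:,1],P[:,2]]
def box(x0,x1,y0,y1,z0,z1): return [[x,y,z] for x in(x0,x1) for y in(y0,y1) for z in(z0,z1)]
PARTS=[box(-34,34,-27,27,0,16),box(-10,10,27,61,2,8),box(-7.5,7.5,61,115,2,24)]
def mask(c,p,z=0,win=None,S=6):
    x0,y0,w,h=win; m=np.zeros((h*S,w*S),np.uint8)
    for b in PARTS:
        P=tf(p,b); P[:,2]+=z
        q=(proj(c,P)-[x0,y0]+.5)*S-.5
        cv2.fillConvexPoly(m,cv2.convexHull(np.round(q*16).astype(np.int32)),255,shift=4)
    return cv2.resize(m,(w,h),interpolation=cv2.INTER_AREA)/255.
E
cat > fit.py <<'E'
from h import *
ct,cs=viewer.read_camera("top"),viewer.read_camera("side")
pt=lambda L:np.array(L,float)
T=lambda a,b:[180+(a+.5)/3.6-.5,140+(b+.5)/3.6-.5]; S=lambda a,b:[280+(a+.5)/4-.5,140+(b+.5)/4-.5]
def silh(c,b,win):
    x,y,w,h=win; g=c["img"][y:y+h,x:x+w].astype(float)
    bg=np.median(g.reshape(-1,3),0); d=(bg-g).max(2)  # beige is bright; board: red channel dark
    return np.clip(d/(0.75*d.max()),0,1)
wins={"top":(253,203,60,35),"side":(290,180,32,42)}
D=[(ct,silh(ct,0,wins["top"]),wins["top"]),(cs,silh(cs,0,wins["side"]),wins["side"])]
for use in (D,D[:1],D[1:]):
    f=lambda p:sum(((mask(c,[p[0],p[1],p[2]/100],0,w)-s)**2).sum() for c,s,w in use)
    best=min((minimize(f,[x0,y0,yy],method="Nelder-Mead",options=dict(initial_simplex=[[x0,y0,yy],[x0+15,y0,yy],[x0,y0+15,yy],[x0,y0,yy+10]])) for x0,y0,yy in [(430,110,4),(440,130,0),(450,120,8)]),key=lambda r:r.fun)
    print("carrier",best.x,best.fun)
# fixture
obs=[(ct,[-1,1,54],T(640,244)),(ct,[1,1,54],T(497,128)),(ct,[1,-1,54],T(570,38)),
 (cs,[-1,1,54],S(122,430)),(cs,[-1,-1,54],S(238,513)),(cs,[1,-1,54],S(409,379)),
 (ct,"k",T(700,170)),(cs,"k",S(178,224)),(cs,"n",S(241,398))]
def pts(q,k):
    if k=="k": return [90-200*np.cos(.7),0,130+200*np.sin(.7)]
    if k=="n": return [0,0,80]
    return [q[3]+88*k[0],56*k[1],k[2]]
def res(q): return np.concatenate([(proj(c,tf(q,pts(q,k)))-o).ravel() for c,k,o in obs])
r=least_squares(res,[550,-50,1.0,20]); print("fixture",r.x,np.round(r.fun.reshape(-1,2),2).tolist())
E
python3 fit.py
```

```text
carrier [400.82262978 182.16881065  10.44126793] 72.79389684324836
carrier [413.04609178  93.05502033   5.47522179] 401.130605239743
carrier [401.71043721 182.03664087  10.28655649] 56.886108029422175
fixture [523.35535184 -15.17377621   0.90480648  23.82440836] [[0.57, 0.5], [-1.18, -0.39], [-0.39, -1.16], [-1.11, -0.31], [-0.09, 0.15], [-0.18, 0.53], [0.39, -0.51], [-0.25, 1.0], [0.34, -0.94]]
```

```bash
sed -i 's/(430,110,4),(440,130,0),(450,120,8)/(400,180,10),(405,185,5)/' fit.py
cat >> fit.py <<'E'
for nm,cc in (("top",ct),("side",cs)):
    o2=[o for o in obs if o[0] is cc]
    f=lambda q:np.concatenate([(proj(c,tf(q,pts([*q,24],k)))-o).ravel() for c,k,o in o2])
    rr=least_squares(f,r.x[:3]); print(nm,rr.x,np.round(rr.fun,1))
c=[]
vis=[]
for cc,(x,y,w,h) in ((ct,(250,145,140,90)),(cs,(285,180,110,105))):
    im=cv2.resize(cc["img"][y:y+h,x:x+w],None,fx=5,fy=5,interpolation=cv2.INTER_CUBIC)
    X=lambda P:np.round((proj(cc,P)-[x,y]+.5)*5-.5).astype(int)
    q=r.x
    rect=lambda a,b,cx,z:[[cx-a,-b,z],[cx+a,-b,z],[cx+a,b,z],[cx-a,b,z]]
    for R in (rect(88,56,q[3],54),rect(36,29,0,90)): cv2.polylines(im,[X(tf(q,R))],True,(0,0,255),1)
    cv2.circle(im,X(tf(q,pts(q,"k")))[0],3,(0,255,0),-1)
    p=[400.8,182.2,.1044]
    for b in (rect(34,27,0,16),[[-7.5,61,24],[7.5,61,24],[7.5,115,24],[-7.5,115,24]]): cv2.polylines(im,[X(tf(p,b))],True,(0,255,255),1)
    vis.append(im)
cv2.imwrite("pics/v1.png",vis[0]); cv2.imwrite("pics/v2.png",vis[1])
E
python3 fit.py
```

```text
carrier [400.87920874 182.18315361  10.46989136] 73.21441845389637
carrier [400.1143161  182.306424    10.21774262] 10.052343174895928
carrier [401.68290012 182.04429851  10.26152857] 56.78917046232753
fixture [523.35535184 -15.17377621   0.90480648  23.82440836] [[0.57, 0.5], [-1.18, -0.39], [-0.39, -1.16], [-1.11, -0.31], [-0.09, 0.15], [-0.18, 0.53], [0.39, -0.51], [-0.25, 1.0], [0.34, -0.94]]
top [521.88283834 -15.69038516   0.89736213] [ 0.5  1.  -1.  -0.3 -0.  -0.9  0.5  0.1]
side [523.88429396 -14.80394041   0.90740734] [-0.9 -0.4  0.3  0.  -0.   0.4  0.   0.9  0.5 -1. ]
```

View pics/v1.png

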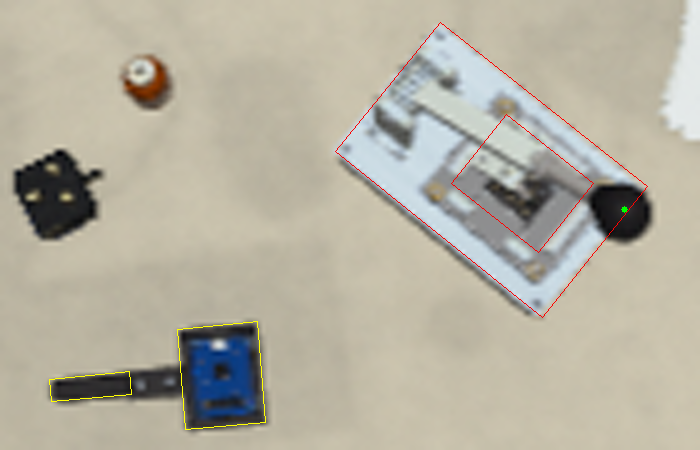

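View pics/v2.png

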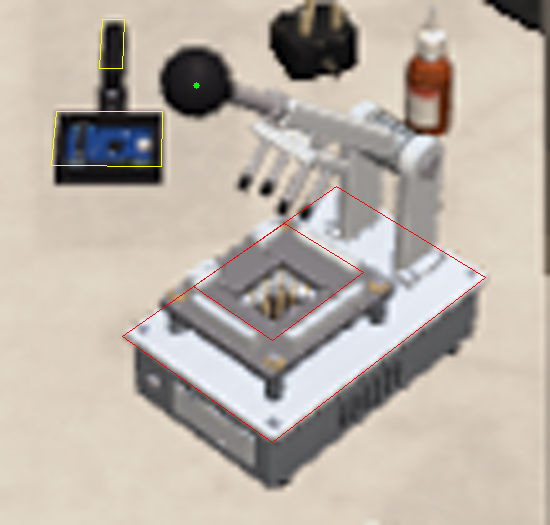

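```bash
cat > fit2.py <<'E'
exec(open("fit.py").read().split("for nm,cc in")[0])
def dot(cc,u,v):
    b=cc["img"][int(v)-4:int(v)+6,int(u)-4:int(u)+6].astype(float); s=b[:,:,2]-b[:,:,0]; s=np.clip(s-np.median(s)-12,0,None)
    yy,xx=np.mgrid[0:10,0:10]; k=s*(np.hypot(xx-4.5,yy-4.5)<4)
    return [int(u)-4+(k*xx).sum()/k.sum(),int(v)-4+(k*yy).sum()/k.sum()]
dots=[(ct,(1,-1),503,105),(ct,(1,1),435,190),(ct,(-1,1),535,270),(cs,(-1,1),180,297),(cs,(1,-1),375,288),(cs,(-1,-1),278,365)]
o3=[]
for cc,sg,u,v in dots:
    x0,y0=(250,145) if cc is ct else (285,180)
    g=[(u+.5)/5-.5+x0,(v+.5)/5-.5+y0]; d=dot(cc,*g); print(np.round(g,1),np.round(d,1)); o3.append((cc,sg,g))
def res2(q,mask=(ct,cs)):
    R=[(proj(c,tf(q,pts(q,k)))-o).ravel() for c,k,o in obs[:-1] if any(c is m for m in mask)]
    R+=[(proj(c,tf(q,[q[4]*s[0],q[5]*s[1],82]))-g).ravel() for c,s,g in o3 if any(c is m for m in mask)]
    return np.concatenate(R)
for m in ((ct,cs),(ct,),(cs,)):
    r=least_squares(res2,[523,-15,.9,24,55,45],args=(m,),loss="soft_l1"); print(np.round(r.x,2),np.round(r.fun,1))
E
python3 fit2.py
```

```text
carrier [400.83242744 182.17216045  10.44934937] 72.91499790967138
carrier [400.23150041 182.23939812  10.36235753] 9.752014689200912
carrier [401.65338415 182.21074967  10.23096824] 56.84394469614372
fixture [523.35535184 -15.17377621   0.90480648  23.82440836] [[0.57, 0.5], [-1.18, -0.39], [-0.39, -1.16], [-1.11, -0.31], [-0.09, 0.15], [-0.18, 0.53], [0.39, -0.51], [-0.25, 1.0], [0.34, -0.94]]
[350.2 165.6] [350.7 166. ]
[336.6 182.6] [336.8 182.8]
[356.6 198.6] [356.5 198.7]
[320.6 239. ] [319.8 238.4]
[359.6 237.2] [360.1 237. ]
[340.2 252.6] [339.7 252.2]
[523.23 -14.8    0.91  23.78  40.71  36.37] [ 0.6  0.5 -1.3 -0.2 -0.6 -1.1 -1.1 -0.3 -0.   0.  -0.3  0.4  0.3 -0.5
 -0.2  0.9  0.7 -0.3  0.4 -0.1  0.  -0.6 -0.5 -0.5  0.6 -0.6 -0.3 -0.7]
[522.01 -14.24   0.9   22.15  41.96  36.03] [ 0.5  1.3 -1.   0.1 -0.  -0.6 -0.   0.1  0.3 -0.1  0.  -0.3  0.  -0.1]
[523.42 -16.16   0.91  25.65  39.56  35.95] [-0.7 -0.3  0.5  0.1  0.1  0.3 -0.2  1.3 -0.1 -0.2  0.3 -0.2 -0.1 -0.6]
```

```bash
cat > go.py <<'E'
import sys,numpy as np
from scipy.spatial.transform import Rotation as R
from bench import readout
o=readout.get_obs(); w,x,y,z=o["ee_rot"]; r=R.from_quat([x,y,z,w]); M=r.as_matrix()
print("t",round(o["clock"],2),"pos",np.round(o["position"],1),"yang",round(np.degrees(np.arctan2(M[1,1],M[0,1])),2),"tilt",np.round(M[:,2],4),"F",np.round(o["force"],1),"open",round(o["opening"],1),"g",round(o["grasp_force"],1),"q",np.round(o["qpos"],2))
if len(sys.argv)>3:
    d=np.array(list(map(float,sys.argv[1:4])))-o["position"]; print("xyz units",np.round(M.T@d/750,4),"mm",np.round(d,1))
if len(sys.argv)>4:
    a=np.degrees(np.arctan2(M[1,1],M[0,1]))-float(sys.argv[4]); print("yaw units",round(((a+180)%360-180)/60,4))
E
python3 -m pendant '{"xyz":[[-0.032,-0.019,0.0143],[-0.032,-0.019,0.0143],[-0.032,-0.019,0.0143],[-0.032,-0.019,0.0143],[-0.032,-0.019,0.0143],[-0.032,-0.019,0.0143],[-0.032,-0.019,0.0143],[-0.032,-0.019,0.0143],[-0.032,-0.019,0.0143],[-0.032,-0.019,0.0143],[-0.032,-0.019,0.0143],[-0.032,-0.019,0.0143]],"yaw":[0,0,0,0,0,0,0,0,0,0,0,0]}' 1
python3 -m pendant '{"xyz":[[0,0,0],[0,0,0],[0,0,0],[0,0,0],[0,0,0],[0,0,0],[0,0,0],[0,0,0],[0,0,0],[0,0,0],[0,0,0],[0,0,0]],"yaw":[0.11,0.11,0.11,0.11,0.11,0.11,0.11,0.11,0.11,0.11,0,0]}'
python3 go.py 391.6 269.7 4 6
```

```text
clock: 1.4
position: [392.6, 269.5, 81.3]
ee_rot: [0.0, 0.158, 0.988, 0.0]
force: [0.6, 0.5, -0.3]
opening: 85.5
grasp_force: 0.0
clock: 2.4
position: [391.8, 270.6, 81.6]
ee_rot: [0.0, 0.669, 0.743, 0.0]
force: [0.3, 0.3, -0.1]
opening: 85.3
grasp_force: 0.0
t 2.4 pos [391.8 270.6  81.6] yang 6.03 tilt [ 3.e-04  1.e-04 -1.e+00] F [ 0.3  0.3 -0.1] open 85.3 g 0.0 q [-0.97  0.29  0.4   1.9  -0.14  0.97 -0.4 ]
xyz units [-0.0012 -0.0004  0.1035] mm [ -0.2  -0.9 -77.6]
yaw units 0.0005
```

```bash
python3 -m pendant '{"xyz":[[0,0,0.02],[0,0,0.02],[0,0,0.02],[0,0,0.02],[0,0,0.014],[0,0,0.01],[0,0,0],[0,0,0]],"yaw":[0,0,0,0,0,0,0,0]}'
python3 -m pendant '{"xyz":[[0,0,0],[0,0,0],[0,0,0],[0,0,0],[0,0,0],[0,0,0],[0,0,0],[0,0,0],[0,0,0],[0,0,0]],"yaw":[0,0,0,0,0,0,0,0,0,0]}' 0 70
python3 go.py 391.6 269.7 4 6
```

```text
clock: 3.07
position: [391.8, 270.4, 3.5]
ee_rot: [0.0, 0.67, 0.742, -0.0]
force: [-0.6, -0.2, 0.0]
opening: 85.0
grasp_force: 0.0
clock: 3.9
position: [391.8, 270.5, 3.5]
ee_rot: [0.0, 0.67, 0.742, 0.0]
force: [-0.7, -0.1, -0.3]
opening: -0.3
grasp_force: 0.0
t 3.9 pos [391.8 270.5   3.5] yang 5.85 tilt [ 1.e-04 -0.e+00 -1.e+00] F [-0.7 -0.1 -0.3] open -0.3 g 0.0 q [-0.94  0.41  0.37  1.98 -0.2   0.79 -0.35]
xyz units [-0.001  -0.0003 -0.0007] mm [-0.2 -0.8  0.5]
yaw units -0.0024
```

```bash
cat > look.py <<'E'
import sys
from h import *
# usage: look.py out cx cy cz  -> crops of both cameras round a world point
ct,cs=viewer.read_camera("top"),viewer.read_camera("side"); P=np.array(list(map(float,sys.argv[2:5])))
o=readout.get_obs(); out=[]
for c in (ct,cs):
    u=np.round(proj(c,P)[0]).astype(int); x,y=u[0]-40,u[1]-50
    im=cv2.resize(c["img"][y:y+100,x:x+80],None,fx=5,fy=5,interpolation=cv2.INTER_CUBIC)
    q=np.round((proj(c,o["position"])-[x,y]+.5)*5-.5).astype(int)[0]; cv2.circle(im,q,2,(0,255,0),-1); print(x,y,q); out.append(im)
    np.save(f"pics/{'top' if c is ct else 'side'}.npy",c["img"])
cv2.imwrite(sys.argv[1],np.hstack(out))
E
python3 look.py pics/l1.png 395 230 20
```

```text
240 171 [142 258]
266 147 [208 232]
```

View pics/l1.png

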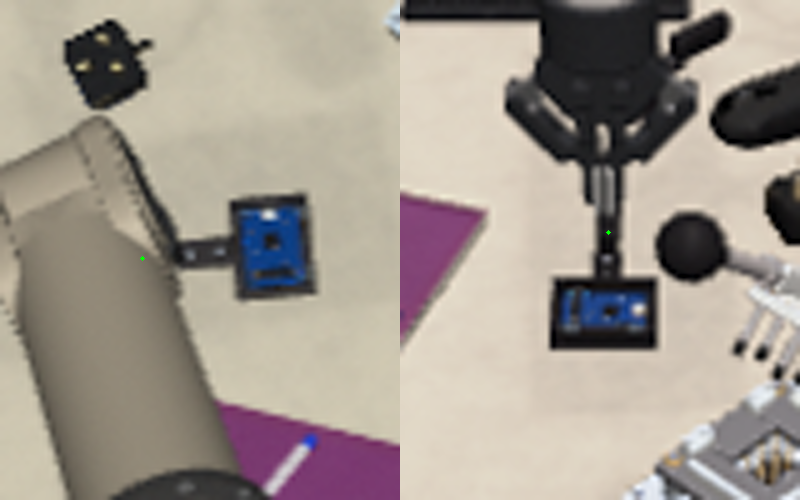

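Run:
```python
from h import *
c=viewer.read_camera("side"); o=readout.get_obs(); x,y=282,160
im=cv2.resize(c["img"][y:y+60,x:x+60],None,fx=10,fy=10,interpolation=cv2.INTER_CUBIC)
X=lambda P:np.round((proj(c,P)-[x,y]+.5)*10-.5).astype(int)
for h,col in((0,(0,255,0)),(20,(0,255,255)),(73,(255,0,255))): cv2.circle(im,X(o["position"]+[0,0,h])[0],3,col,-1)
p=[400.8,182.2,.1045]
for z in (2,24): cv2.polylines(im,[X(tf(p,[[-7.5,61,z],[7.5,61,z],[7.5,115,z],[-7.5,115,z]]))],True,(0,0,255) if z==2 else (255,255,0),1)
cv2.imwrite("pics/l2.png",im)
```

```text
(no output)
```

View pics/l2.png

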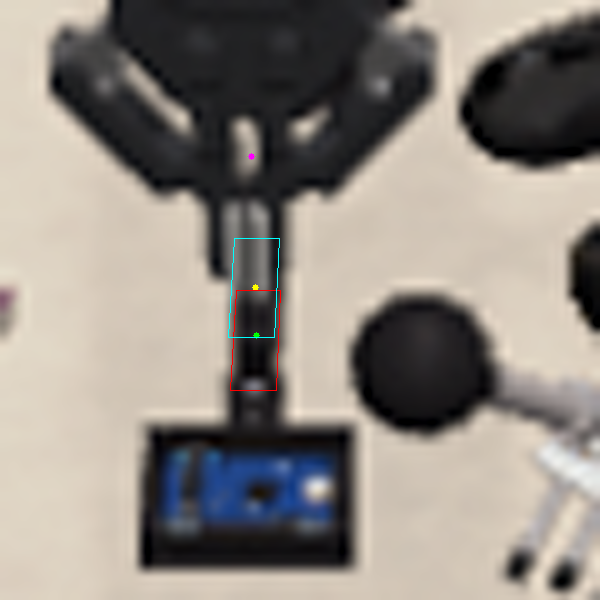

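```bash
python3 -m pendant '{"xyz":[[0,0,-0.02],[0,0,-0.02],[0,0.035,0],[0,0.035,0],[0,0,0.02],[0,0,0.016],[0,0,0]],"yaw":[0,0,0,0,0,0,0]}'
python3 -m pendant '{"xyz":[[0,0,0.004],[0,0,0.003],[0,0,0]],"yaw":[0,0,0]}'
python3 go.py
```

```text
clock: 4.63
position: [442.4, 274.6, 4.3]
ee_rot: [-0.0, 0.67, 0.742, -0.002]
force: [-0.8, 0.0, 0.2]
opening: 0.1
grasp_force: 0.0
clock: 4.88
position: [443.8, 276.0, 1.4]
ee_rot: [-0.0, 0.67, 0.742, 0.0]
force: [0.0, -0.8, 0.0]
opening: -0.2
grasp_force: 0.0
t 4.88 pos [443.8 276.    1.4] yang 5.87 tilt [ 0.e+00  2.e-04 -1.e+00] F [ 0.  -0.8  0. ] open -0.2 g 0.0 q [-0.87  0.49  0.37  1.86 -0.23  0.84 -0.28]
```

```bash
python3 -m pendant '{"xyz":[[0,0,0.004],[0,0,0]],"yaw":[0,0]}' | grep -E "pos|force"
python3 -m pendant '{"xyz":[[0,0,0.003],[0,0,0]],"yaw":[0,0]}'| grep -E "pos|force"
```

```text
position: [443.9, 276.0, -1.7]
force: [-0.7, -0.1, -1.0]
grasp_force: 0.0
position: [443.8, 275.8, -4.1]
force: [0.3, -0.0, -0.1]
grasp_force: 0.0
```

```bash
for i in 1; do python3 -m pendant '{"xyz":[[0,0,0.004],[0,0,0]],"yaw":[0,0]}' | grep -E "pos|^force"
python3 -m pendant '{"xyz":[[0,0,0.004],[0,0,0]],"yaw":[0,0]}'| grep -E "pos|^force"
python3 -m pendant '{"xyz":[[0,0,0.004],[0,0,0]],"yaw":[0,0]}'| grep -E "pos|^force"
done
```

```text
position: [443.6, 275.6, -7.4]
force: [0.2, 0.2, -0.3]
position: [443.6, 275.6, -10.5]
force: [-0.9, 0.1, 0.1]
position: [443.6, 275.6, -13.5]
force: [0.5, -0.1, -0.2]
```

```bash
python3 -m pendant '{"xyz":[[0,0,0.003],[0,0,0]],"yaw":[0,0]}' | grep -E "pos|^force"
python3 -m pendant '{"xyz":[[0,0,0.003],[0,0,0]],"yaw":[0,0]}'| grep -E "pos|^force"
python3 -m pendant '{"xyz":[[0,0,0.003],[0,0,0]],"yaw":[0,0]}'| grep -E "pos|^force"
```

```text
position: [443.7, 275.7, -15.6]
force: [0.4, -0.1, -0.1]
position: [443.7, 275.7, -17.8]
force: [-1.3, -0.3, -0.4]
position: [443.7, 275.7, -20.1]
force: [-0.6, -0.3, -0.4]
```

```bash
python3 -m pendant '{"xyz":[[0,0,0.003],[0,0,0]],"yaw":[0,0]}' | grep -E "pos|^force"
python3 -m pendant '{"xyz":[[0,0,0.003],[0,0,0]],"yaw":[0,0]}'| grep -E "pos|^force"
python3 -m pendant '{"xyz":[[0,0,0.003],[0,0,0]],"yaw":[0,0]}'| grep -E "pos|^force"
```

```text
position: [444.1, 275.9, -21.0]
force: [-2.1, -1.7, 7.3]
position: [444.2, 276.0, -21.1]
force: [-7.0, -4.1, 23.1]
position: [444.2, 276.0, -21.2]
force: [-11.1, -5.4, 38.5]
```

```bash
python3 -m pendant '{"xyz":[[0,0,-0.02],[0,0,-0.03],[0,0,-0.03],[0,0,0],[0,0,0],[0,0,0],[0,0,0]],"yaw":[0,0,0,0,0,0,0]}' 1 | grep -E "pos|^force|open"; python3 go.py 391.6 269.7 -17 6
```

```text
position: [442.9, 275.2, 32.3]
force: [0.0, 0.0, -0.6]
opening: 82.7
t 7.3 pos [442.9 275.2  32.3] yang 5.86 tilt [-0.0022 -0.0015 -1.    ] F [ 0.   0.  -0.6] open 82.7 g 0.0 q [-0.89  0.45  0.39  1.83 -0.21  0.91 -0.3 ]
xyz units [-0.0003 -0.0686  0.0659] mm [-51.3  -5.5 -49.3]
yaw units -0.0024
```

```bash
python3 -m pendant '{"xyz":[[0,-0.023,0],[0,-0.023,0],[0,-0.0226,0],[0,0,0.02],[0,0,0.02],[0,0,0.016],[0,0,0.01],[0,0,0]],"yaw":[0,0,0,0,0,0,0,0]}' | grep -E "pos|^force|open"
python3 -m pendant '{"xyz":[[0,0,0],[0,0,0],[0,0,0],[0,0,0],[0,0,0],[0,0,0],[0,0,0],[0,0,0],[0,0,0]],"yaw":[0,0,0,0,0,0,0,0,0]}' 0 70
python3 go.py 391.6 269.7 -17 6
```

```text
position: [390.8, 269.1, -18.3]
force: [-1.4, 0.3, -0.3]
opening: 85.5
clock: 8.72
position: [393.4, 270.9, -15.4]
ee_rot: [0.0, 0.67, 0.742, 0.001]
force: [0.5, 0.1, 6.0]
opening: 13.3
grasp_force: 71.3
t 8.72 pos [393.4 270.9 -15.4] yang 5.85 tilt [ 1.e-03  8.e-04 -1.e+00] F [0.5 0.1 6. ] open 13.3 g 71.3 q [-0.93  0.44  0.36  1.99 -0.23  0.75 -0.33]
xyz units [-0.0013 -0.0025  0.0021] mm [-1.8 -1.2 -1.6]
yaw units -0.0026
```

```bash
python3 -m pendant '{"xyz":[[0,0,-0.004],[0,0,-0.006],[0,0,-0.01],[0,0,-0.014],[0,0,-0.018],[0,0,-0.02],[0,0,-0.02],[0,0,-0.016],[0,0,-0.012],[0,0,-0.008],[0,0,-0.004],[0,0,0]],"yaw":[0,0,0,0,0,0,0,0,0,0,0,0]}'
python3 look.py pics/l3.png 400 190 90; python3 go.py 375 101 90 51.84
python3 - <<'E'
from h import *
# pose of the carried carrier from the side and top silhouettes, height free
o=readout.get_obs(); z=o["position"][2]+15.4
for n,win in (("side",(285,140,50,55)),("top",(250,190,80,60))):
    c=viewer.read_camera(n)
    p=[400.8,182.2,.1045]; P=np.vstack([tf(p,b) for b in PARTS]); P[:,2]+=z; q=proj(c,P); print(n,np.round(q.min(0)),np.round(q.max(0)))
E
```

```text
clock: 9.72
position: [393.0, 270.8, 83.6]
ee_rot: [0.0, 0.67, 0.742, 0.001]
force: [-0.0, -0.3, -1.5]
opening: 13.2
grasp_force: 70.5
250 168 [ 79 264]
266 137 [206 185]
t 9.82 pos [392.3 270.3  82.6] yang 5.86 tilt [-8.e-04 -6.e-04 -1.e+00] F [ 0.6 -0.2 -2.2] open 13.0 g 70.5 q [-0.98  0.29  0.41  1.9  -0.14  0.98 -0.4 ]
xyz units [-0.2222 -0.046  -0.0098] mm [ -17.3 -169.3    7.4]
yaw units -0.7664
side [294. 159.] [317. 192.]
top [256. 206.] [302. 229.]
```

View pics/l3.png

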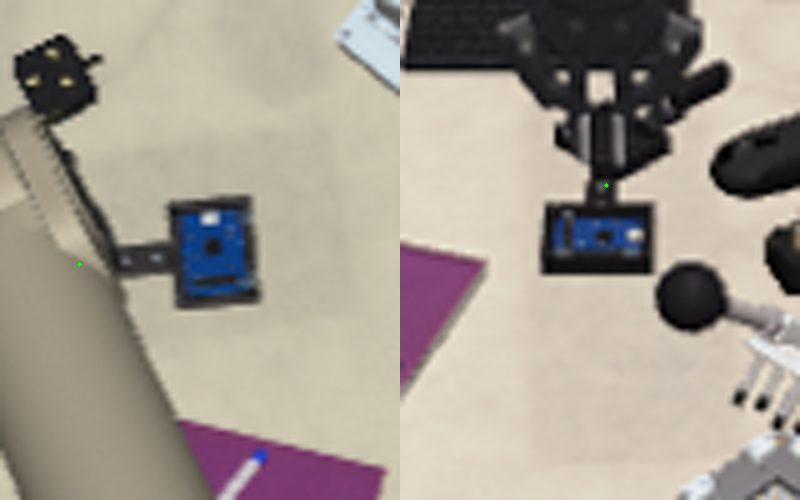

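```bash
cat > fitc.py <<'E'
import sys
from h import *
# fit carrier pose (x,y,yaw, height) to tray silhouettes; args: guess x y yaw z
g=list(map(float,sys.argv[1:5])); D=[]; o=readout.get_obs()
for n in ("top","side"):
    c=viewer.read_camera(n); q=proj(c,np.vstack([tf(g[:3],b)+[0,0,g[3]] for b in PARTS[:1]]))
    a=np.floor(q.min(0)-5).astype(int); b=np.ceil(q.max(0)+5).astype(int); w=(a[0],a[1],b[0]-a[0],b[1]-a[1])
    im=c["img"][a[1]:b[1],a[0]:b[0]].astype(float); bg=np.percentile(im.reshape(-1,3),80,axis=0); d=(bg-im).max(2); s=np.clip(d/(0.8*np.percentile(d,98)),0,1)
    # weight: leave out the neighbourhood of hand/handle (y beyond the tray) and of the knob
    W=np.ones_like(s); yy,xx=np.mgrid[a[1]:b[1],a[0]:b[0]]
    h=proj(c,tf(g[:3],[[0,34,12]])+[0,0,g[3]])[0]; t=proj(c,tf(g[:3],[[0,0,12]])+[0,0,g[3]])[0]; u=(h-t)/np.linalg.norm(h-t)
    W[((xx-h[0])*u[0]+(yy-h[1])*u[1])>0]=0
    for m in sys.argv[5:]:
        nn,u0,v0,r=m.split(","); 
        if nn==n: W[np.hypot(xx-float(u0),yy-float(v0))<float(r)]=0
    D.append((c,s,w,W))
for use,fz in ((D,1),(D[:1],0),(D[1:],0)):
    f=lambda p:sum((W*(mask(c,[p[0],p[1],p[2]/100],p[3] if fz else g[3],w)-s)**2).sum() for c,s,w,W in use)
    p0=np.array([g[0],g[1],g[2]*100,g[3]]); r=minimize(f,p0,method="Nelder-Mead",options=dict(initial_simplex=np.vstack([p0]+[p0+8*e for e in np.eye(4)])))
    print(np.round(r.x,1),round(r.fun,1))
w,qx,qy,qz=o["ee_rot"]; print("tcp",np.round(o["position"],1))
E
python3 fitc.py 400.8 182.2 .1045 98 side,321,196,9
```

```text
[399.2 181.8  11.9  98.3] 19.9
[398.6 181.6  10.6 101.6] 9.4
[400.6 182.1  10.2 101. ] 7.1
tcp [392.1 270.2  82.2]
```

```bash
python3 -m pendant '{"xyz":[[0,0,0],[0,0,0],[0,0,0],[0,0,0],[0,0,0],[0,0,0],[0,0,0],[0,0,0],[0,0,0],[0,0,0],[0,0,0],[0,0,0]],"yaw":[-0.03,-0.055,-0.075,-0.08,-0.08,-0.08,-0.08,-0.08,-0.08,-0.065,-0.04,-0.0215]}' | grep -E "pos|^force|open"
python3 go.py 375.7 103.2 82 51.85
```

```text
position: [392.5, 270.3, 82.6]
force: [0.5, 0.5, -2.0]
opening: 13.5
t 11.02 pos [392.5 270.3  82.6] yang 51.92 tilt [-9.e-04 -7.e-04 -1.e+00] F [ 0.5  0.5 -2. ] open 13.5 g 70.4 q [-0.86  0.28  0.27  1.9  -0.09  0.97  0.35]
xyz units [-0.1198 -0.1892  0.0009] mm [ -16.8 -167.1   -0.6]
yaw units 0.0012
```

```bash
python3 -m pendant '{"xyz":[[-0.004,-0.0063,0],[-0.008,-0.0126,0],[-0.0115,-0.018,0],[-0.0128,-0.0202,0],[-0.0128,-0.0202,0],[-0.0128,-0.0202,0],[-0.0128,-0.0202,0],[-0.0128,-0.0202,0],[-0.0125,-0.0198,0],[-0.01,-0.0158,0],[-0.006,-0.0095,0],[-0.004,-0.0062,0]],"yaw":[0,0,0,0,0,0,0,0,0,0,0,0]}' | grep -E "pos|^force|open"
python3 -m pendant '{"xyz":[[0,0,0],[0,0,0],[0,0,0]],"yaw":[0,0,0]}' | grep -E "pos|^force|open"
python3 fitc.py 444 46.8 .905 98; python3 go.py 375.7 103.2 82 51.85
```

```text
position: [375.1, 101.1, 82.9]
force: [0.9, 0.1, -2.3]
opening: 13.4
position: [376.0, 104.2, 83.1]
force: [-0.6, -0.2, -1.2]
opening: 13.4
[442.9  49.2  91.   98.4] 179.6
[441.9  49.   91.4 101.3] 82.8
[442.8  49.9  90.2 101.3] 95.4
tcp [376.  104.2  83.1]
t 12.37 pos [376.  104.2  83. ] yang 51.94 tilt [ 2.e-04  2.e-04 -1.e+00] F [-0.5 -0.3 -1. ] open 13.3 g 70.5 q [-0.66  0.11  0.38  2.11 -0.05  0.93  0.65]
xyz units [-0.0005 -0.0013  0.0014] mm [-0.3 -1.  -1. ]
yaw units 0.0014
```

```bash
python3 - <<'E'
s=open("fitc.py").read()
s=s.replace("    for m in sys.argv","""    F=[522.8,-15,.905]
    for B in (box(-64,112,-56,56,0,54),box(-50,50,-46,46,54,84),box(-90,-35,-20,20,240,282),box(-63,100,-25,25,130,260)):
        H=cv2.convexHull(proj(c,tf(F,B)).astype(np.float32))
        for i in range(s.shape[0]):
            for j in range(s.shape[1]):
                if cv2.pointPolygonTest(H,(float(xx[i,j]),float(yy[i,j])),True)>-1.5: W[i,j]=0
    print(n,"kept",W.mean().round(2))
    for m in sys.argv""")
open("fitc.py","w").write(s)
E
python3 fitc.py 444 47.8 .905 99
```

```text
top kept 0.58
side kept 0.29
[442.3  49.5  91.7  99.2] 57.7
[442.1  49.2  89.8 103.2] 54.6
[444.4  48.8  91.9  99.6] 1.5
tcp [376.  104.2  83. ]
```

```bash
python3 go.py 454.3 41.4 82 51.85; python3 -m pendant '{"xyz":[[0.004,0.0,0],[0.008,0.0,0],[0.012,0,0],[0.0145,0,0],[0.0145,0,0],[0.0145,0,0],[0.0145,0,0],[0.0145,0,0],[0.0145,0,0],[0.012,0,0],[0.007,0,0],[0.004,0,0]],"yaw":[0,0,0,0,0,0,0,0,0,0,0,0]}' | grep -E "pos|^force|open"
python3 -m pendant '{"xyz":[[0,0,0],[0,0,0],[0,0,0]],"yaw":[0,0,0]}' | grep -E "pos|^force|open"
python3 go.py 454.3 41.4 64 51.85
```

```text
t 12.47 pos [375.9 104.   83. ] yang 51.92 tilt [ 1.e-04 -0.e+00 -1.e+00] F [-0.8  1.2 -1.5] open 13.0 g 70.5 q [-0.66  0.11  0.38  2.11 -0.05  0.93  0.65]
xyz units [-0.1337 -0.0013  0.0013] mm [ 78.4 -62.6  -1. ]
yaw units 0.0012
position: [296.0, 166.1, 83.0]
force: [0.3, 0.0, 0.1]
opening: 13.3
position: [297.3, 165.2, 83.1]
force: [-0.2, 0.6, -0.9]
opening: 13.4
t 13.72 pos [297.3 165.2  83.1] yang 51.8 tilt [ 4.e-04 -0.e+00 -1.e+00] F [-0.2  0.6 -0.9] open 13.4 g 70.5 q [-0.81  0.01  0.26  2.22 -0.    0.92  0.35]
xyz units [-0.2666 -0.0003  0.0255] mm [ 157.  -123.8  -19.1]
yaw units -0.0008
```

```bash
python3 -m pendant '{"xyz":[[-0.005,0.0,0],[-0.012,0.0,0],[-0.02,0,0],[-0.024,0,0],[-0.027,0,0],[-0.027,0,0],[-0.027,0,0],[-0.026,0,0],[-0.024,0,0],[-0.018,0,0],[-0.01,0,0],[-0.006,0,0]],"yaw":[0,0,0,0,0,0,0,0,0,0,0,0]}' | grep -E "pos|^force|open"
python3 go.py 454.3 41.4 64 51.85
```

```text
position: [431.1, 59.4, 83.0]
force: [-0.9, -0.0, -1.7]
opening: 13.4
t 14.72 pos [431.1  59.4  83. ] yang 51.72 tilt [ 3.e-04 -8.e-04 -1.e+00] F [-0.9 -0.  -1.7] open 13.4 g 70.5 q [-0.55  0.21  0.43  2.   -0.11  0.95  0.84]
xyz units [-0.0392  0.0004  0.0253] mm [ 23.2 -18.  -19. ]
yaw units -0.0022
```

```bash
python3 -m pendant '{"xyz":[[-0.01,0,0],[-0.01,0,0],[-0.009,0,0],[-0.006,0,0],[-0.004,0,0],[0,0,0],[0,0,0],[0,0,0]],"yaw":[0,0,0,0,0,0,0,0]}' | grep -E "pos|^force|open"
python3 go.py 454.3 41.4 64 51.85; python3 look.py pics/l4.png 515 -10 95
```

```text
position: [452.8, 43.0, 82.9]
force: [0.0, -0.4, -0.8]
opening: 13.6
t 15.38 pos [452.8  43.   82.9] yang 51.87 tilt [-5.e-04  3.e-04 -1.e+00] F [ 0.  -0.4 -0.8] open 13.6 g 70.5 q [-0.51  0.25  0.44  1.96 -0.13  0.96  0.9 ]
xyz units [-0.003  -0.0004  0.0252] mm [  1.5  -1.6 -18.9]
yaw units 0.0004
312 133 [121 351]
297 183 [102 194]
```

View pics/l4.png

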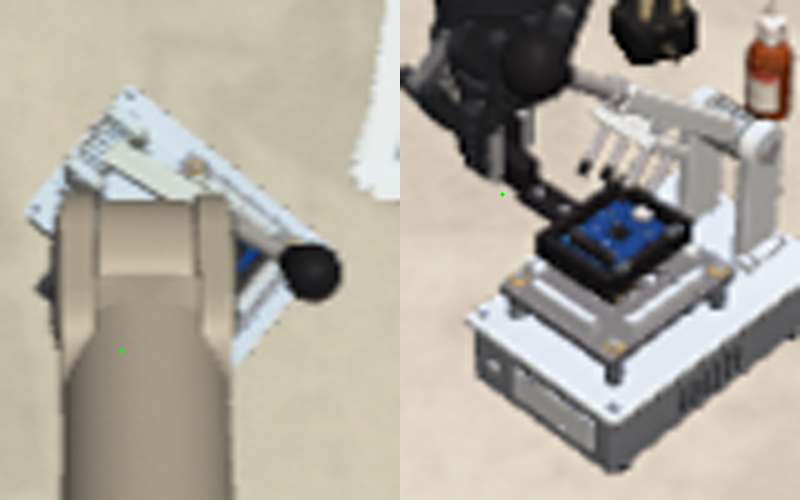

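Run:
```python
from h import *
c=viewer.read_camera("side"); 
V=lambda P:(proj(c,P)-[297,183]+.5)*5-.5+[400,0]
obs=np.array([[537,240],[598,292],[692,223],[613,188]],float); loc=[[-34,27,115],[-34,-27,115],[34,-27,115],[34,27,115]]
print(np.round(V(tf([521.3,-13.4,.905],loc))).tolist())
r=least_squares(lambda q:(V(tf([q[0],q[1],q[2]],loc))-obs).ravel()/5,[521,-13,.9]); print(r.x,np.round(r.fun,1))
# nest: gold dots and the window seen now
d=np.array([[517,280],[718,270],[615,347]],float)
r=least_squares(lambda q:(V(tf(q,[[-40.7,36.4,82],[40.7,-36.4,82],[-40.7,-36.4,82]]))-d).ravel()/5,[523,-15,.9]); print(r.x,np.round(r.fun,1))
```

```text
[[535.0, 234.0], [609.0, 283.0], [696.0, 221.0], [622.0, 174.0]]
[518.78583048 -19.55219201   0.90530401] [-1.6  0.4  1.1 -0.1 -0.2  1.   0.7 -1.3]
[522.95348368 -15.08897598   0.90417678] [-0.1 -0.1 -0.   0.1  0.1 -0. ]
```

```bash
cat > blue.py <<'E'
from h import *
def blue(img,u,R=16):
    x,y=int(u[0])-R,int(u[1])-R; b=img[y:y+2*R,x:x+2*R].astype(float)
    s=np.clip(b[:,:,0]-b[:,:,2]-25,0,60); n,l=cv2.connectedComponents((s>0).astype(np.uint8)); k=np.argmax(np.bincount(l.ravel())[1:])+1
    s*=l==k; yy,xx=np.mgrid[y:y+2*R,x:x+2*R]; return np.array([(s*xx).sum(),(s*yy).sum()])/s.sum(),s.sum()/60
if __name__=="__main__":
    c=viewer.read_camera("side"); o=readout.get_obs()
    tests=[("start",cv2.imread("pics/side0.png"),[400.8,182.2,.1045],5.6),("now",c["img"],None,0)]
    p=o["position"]; cs,sn=np.cos(.905),np.sin(.905); now=[p[0]-(2*cs-88.7*sn),p[1]-(2*sn+88.7*cs),.905]
    tests[1]=("now",c["img"],now,p[2]+16+5.6)
    for n,im,q,z in tests:
        u=proj(c,tf(q,[[0,0,z]]))[0]; m,a=blue(im,u); J=np.array([proj(c,tf(q,[[0,0,z]])+e)[0]-u for e in np.eye(3)]).T
        print(n,"pred",u.round(2),"blue",m.round(2),"area",round(a,1),"diff px",(m-u).round(2)); print(J.round(3).tolist(), "xy if z right",(np.linalg.solve(J[:,:2],m-u)).round(1))
E
python3 blue.py
```

```text
start pred [306.16 209.69] blue [307.42 208.14] area 63.8 diff px [ 1.26 -1.55]
[[0.313, 0.044, -0.008], [0.022, -0.201, -0.243]] xy if z right [2.9 8. ]
now pred [339.74 230.98] blue [340.9  228.52] area 95.8 diff px [ 1.16 -2.46]
[[0.372, 0.031, 0.008], [0.027, -0.251, -0.276]] xy if z right [ 2.3 10. ]
```

```bash
python3 -m pendant '{"xyz":[[-0.003,0,0],[0,0,0.003],[0,0,0.004],[0,0,0.004],[0,0,0.003],[0,0,0.002],[0,0,0],[0,0,0]],"yaw":[0,0,0,0,0,0,0,0]}' | grep -E "pos|^force|open"
python3 go.py 454.3 41.4 64 51.85
```

```text
position: [454.8, 41.3, 70.9]
force: [-0.2, -0.8, -1.8]
opening: 13.2
t 16.25 pos [454.8  41.3  70.9] yang 51.85 tilt [-3.e-04 -1.e-04 -1.e+00] F [-0.2 -0.8 -1.8] open 13.2 g 70.5 q [-0.5   0.27  0.44  1.97 -0.14  0.93  0.92]
xyz units [ 0.0006 -0.0003  0.0091] mm [-0.5  0.1 -6.9]
yaw units -0.0001
```

Underside is now about 87 mm, inside the chamfer with no contact. Continuing down in small steps.

```bash
python3 -m pendant '{"xyz":[[0,0,0.002],[0,0,0.002],[0,0,0]],"yaw":[0,0,0]}' | grep -E "pos|^force"
python3 -m pendant '{"xyz":[[0,0,0.002],[0,0,0.0015],[0,0,0]],"yaw":[0,0,0]}' | grep -E "pos|^force"
python3 -m pendant '{"xyz":[[0,0,0.0013],[0,0,0],[0,0,0]],"yaw":[0,0,0]}' | grep -E "pos|^force"
```

```text
position: [454.7, 41.3, 67.8]
force: [-0.1, 0.1, -0.3]
position: [454.7, 41.3, 65.1]
force: [-0.1, 0.2, -1.5]
position: [454.9, 41.3, 64.6]
force: [-0.9, 0.5, 1.2]
```

```bash
python3 -m pendant '{"xyz":[[0,0,0.001],[0,0,0],[0,0,0]],"yaw":[0,0,0]}' | grep -E "pos|^force"
python3 blue.py | tail -2
```

```text
position: [454.9, 41.4, 64.2]
force: [-2.8, 0.1, 4.9]
now pred [340.3  236.56] blue [341.52 233.95] area 92.5 diff px [ 1.21 -2.62]
[[0.369, 0.03, 0.008], [0.027, -0.253, -0.271]] xy if z right [ 2.4 10.6]
```

```bash
python3 -m pendant '{"xyz":[[0,0,0],[0,0,0],[0,0,0],[0,0,0],[0,0,0],[0,0,0],[0,0,0],[0,0,0]],"yaw":[0,0,0,0,0,0,0,0]}' 0.75 | grep -E "pos|^force|open|grasp"
python3 -m pendant '{"xyz":[[0,0,-0.003],[0,0,-0.006],[0,0,-0.01],[0,0,-0.02],[0,0,-0.02],[0,0,0]],"yaw":[0,0,0,0,0,0]}' | grep -E "pos|^force|open"
python3 - <<'E'
from blue import *
c=viewer.read_camera("side"); q=[522.8,-15,.905]; u=proj(c,tf(q,[[0,0,85.6]]))[0]; print(u,blue(c["img"],u))
E
python3 go.py
```

```text
position: [454.9, 41.3, 63.6]
force: [-0.5, 0.0, 0.7]
opening: 64.2
grasp_force: 0.0
position: [457.8, 41.5, 111.2]
force: [0.5, -0.3, -0.1]
opening: 63.7
[340.06128812 236.61192599] (array([341.50897459, 233.95503821]), np.float64(93.78333333333333))
t 18.52 pos [456.8  41.5 109.8] yang 51.85 tilt [ 0.0048  0.0012 -1.    ] F [ 0.4 -0.   0.2] open 64.1 g 0.0 q [-0.51  0.22  0.45  1.92 -0.11  1.02  0.89]
```

```bash
python3 -m pendant '{"xyz":[[0,0,-0.015],[0,0,-0.025],[0,0,-0.03],[0,0,-0.03],[0,0,-0.03],[0,0,-0.03],[0,0,-0.03],[0,0,-0.025],[0,0,-0.015],[0,0,0],[0,0,0],[0,0,0]],"yaw":[0,0,0,0,0,0,0,0.06,0.1,0.11,0.11,0.11]}' 1| grep -E "pos|^force|open"
python3 -m pendant '{"xyz":[[0,0,0],[0,0,0],[0,0,0],[0,0,0],[0,0,0],[0,0,0],[0,0,0],[0,0,0],[0,0,0],[0,0,0],[0,0,0],[0,0,0]],"yaw":[0.11,0.11,0.11,0.11,0.11,0.11,0.11,0.11,0.08,0.05,0,0]}'| grep -E "pos|^force|open"
python3 go.py 484 -64.5 280 -38.15
```

```text
position: [454.7, 41.3, 280.0]
force: [0.2, -0.6, -1.2]
opening: 85.3
position: [454.6, 41.3, 279.8]
force: [-0.1, -0.1, 0.0]
opening: 85.6
t 20.52 pos [454.6  41.3 279.8] yang -38.07 tilt [-1.1e-03 -2.0e-04 -1.0e+00] F [-0.1 -0.1  0. ] open 85.6 g 0.0 q [-0.63  0.09  0.55  1.63 -0.05  1.44 -0.74]
xyz units [-0.0869  0.1179 -0.0002] mm [  29.4 -105.8    0.2]
yaw units 0.0013
```

```bash
python3 -m pendant '{"xyz":[[-0.007,0.0098,0],[-0.014,0.0197,0],[-0.0175,0.0236,0],[-0.0175,0.0236,0],[-0.0165,0.0217,0],[-0.0105,0.0145,0],[-0.004,0.005,0],[0,0,0],[0,0,0]],"yaw":[0,0,0,0,0,0,0,0,0]}'| grep -E "pos|^force|open"
python3 go.py 484 -64.5 214 -38.15
python3 - <<'E'
from h import *
for n in("top","side"):
    c=viewer.read_camera(n); u=proj(c,[484,-64.5,258.8])[0]; x,y=int(u[0])-12,int(u[1])-12
    g=c["img"][y:y+24,x:x+24].max(2); print(n,u.round(1),x,y); print("\n".join("".join("#" if v<60 else "+" if v<110 else "." for v in r) for r in g))
E
```

```text
position: [484.0, -64.2, 280.2]
force: [-0.9, 0.9, 0.7]
opening: 85.2
t 21.27 pos [484.  -64.2 280.2] yang -38.13 tilt [-5.e-04  7.e-04 -1.e+00] F [-0.9  0.9  0.7] open 85.2 g 0.0 q [-0.45  0.17  0.65  1.56 -0.1   1.45 -0.46]
xyz units [-0.0004  0.0003  0.0883] mm [  0.   -0.3 -66.2]
yaw units 0.0003
top [374.4 186.5] 362 174
.......#++++............
.......#++++............
......+#+++.............
......+##+#.............
......##+++.............
......##+#+.............
.....+###++.............
......####..............
......+##+..............
+++...+##+..............
+##+++###+..............
+#+..+##++..............
#+....##++..............
#.....##+...............
+....###+...............
....+###+...............
....###++++.............
....###++++.............
....##+++++.............
...++..+++..............
.+++++.+++..............
++##+..+++..............
+++++..+++..............
##+..+++++..............
side [323.7 196.6] 311 184
.......................+
.......................+
........................
........................
........................
........................
..........######+.......
........+#########......
.......+##########+.....
.......############.....
......+############+....
......#############+....
......##############+...
......+#############+...
......+#############+...
.......#############+...
.......+###########+++++
........+#########.....+
..........######+.......
.............+..........
........................
........................
........................
........................
```

```bash
python3 -m pendant '{"xyz":[[0,0,0.01],[0,0,0.015],[0,0,0.015],[0,0,0.015],[0,0,0.015],[0,0,0.012],[0,0,0.006],[0,0,0]],"yaw":[0,0,0,0,0,0,0,0]}'| grep -E "pos|^force|open"
python3 -m pendant '{"xyz":[[0,0,0],[0,0,0],[0,0,0],[0,0,0],[0,0,0],[0,0,0],[0,0,0]],"yaw":[0,0,0,0,0,0,0]}' 0 40
python3 go.py 484 -64.5 214 -38.15
```

```text
position: [483.2, -64.0, 213.1]
force: [0.4, 0.7, -0.2]
opening: 85.7
clock: 22.62
position: [483.1, -64.7, 214.4]
ee_rot: [-0.001, 0.899, 0.437, -0.001]
force: [-4.4, -0.2, 2.1]
opening: 32.9
grasp_force: 39.5
t 22.62 pos [483.1 -64.7 214.4] yang -38.15 tilt [-2.1e-03  4.0e-04 -1.0e+00] F [-4.4 -0.2  2.1] open 32.9 g 39.5 q [-0.44  0.2   0.64  1.68 -0.13  1.3  -0.44]
xyz units [0.0009 0.0008 0.0005] mm [ 0.9  0.2 -0.4]
yaw units -0.0
```

```bash
python3 -m pendant '{"xyz":[[-0.0099,0,0.0125],[-0.0091,0,0.0131],[-0.0084,0,0.0136],[-0.0076,0,0.0141],[-0.0066,0,0.0145],[-0.0058,0,0.0149],[-0.0049,0,0.0152],[0,0,0],[0,0,0]],"yaw":[0,0,0,0,0,0,0,0,0]}' 0 60
python3 go.py 454.1 -101.7 85.6 -38.15
```

```text
clock: 23.37
position: [459.4, -94.3, 140.9]
ee_rot: [-0.001, 0.899, 0.438, -0.0]
force: [-2.6, 2.9, 2.8]
opening: 32.6
grasp_force: 60.9
t 23.37 pos [459.4 -94.3 140.9] yang -38.11 tilt [-0.0016  0.0016 -1.    ] F [-2.6  2.9  2.8] open 32.6 g 60.9 q [-0.39  0.23  0.65  1.85 -0.16  1.12 -0.34]
xyz units [-0.0121  0.0007  0.0737] mm [ -5.3  -7.4 -55.3]
yaw units 0.0007
```

```bash
python3 -m pendant '{"xyz":[[-0.0039,0,0.0155],[-0.003,0,0.0157],[-0.0018,0,0.0132],[0,0,0],[0,0,0]],"yaw":[0,0,0,0,0]}' | grep -E "pos|^force|open"
python3 -m pendant '{"xyz":[[-0.0006,0,0.0066],[-0.0005,0,0.0067],[-0.0003,0,0.0055],[-0.0001,0,0.0055],[0,0,0],[0,0,0]],"yaw":[0,0,0,0,0,0]}' | grep -E "pos|^force|open"
python3 go.py 454.1 -101.7 85.6 -38.15
```

```text
position: [455.3, -99.5, 107.8]
force: [-5.1, 4.3, 3.5]
opening: 32.6
position: [454.6, -100.4, 90.6]
force: [-7.3, 4.6, 8.3]
opening: 32.3
t 24.28 pos [ 454.6 -100.4   90.6] yang -38.15 tilt [-0.0016  0.0022 -1.    ] F [-7.3  4.6  8.3] open 32.3 g 63.2 q [-0.35  0.29  0.64  1.92 -0.21  1.   -0.28]
xyz units [-0.0018  0.0006  0.0066] mm [-0.5 -1.3 -5. ]
yaw units -0.0
```

```bash
python3 -m pendant '{"xyz":[[0,0,0.003],[0,0,0.0025],[0,0,0],[0,0,0],[0,0,0],[0,0,0],[0,0,0],[0,0,0],[0,0,0],[0,0,0],[0,0,0],[0,0,0]],"yaw":[0,0,0,0,0,0,0,0,0,0,0,0]}' | grep -E "pos|^force|open"
python3 - <<'E'
from blue import *
from h import *
c=viewer.read_camera("side"); q=[522.8,-15,.905]; u=proj(c,tf(q,[[0,0,85.6]]))[0]; print(u,blue(c["img"],u))
E
python3 go.py 454.1 -101.7 85.6 -38.15
```

```text
position: [454.6, -100.4, 86.9]
force: [-7.4, 4.9, 10.1]
opening: 32.3
[340.06128812 236.61192599] (array([338.39708802, 236.74851092]), np.float64(25.183333333333334))
t 25.33 pos [ 454.6 -100.5   86.8] yang -38.16 tilt [-0.0015  0.0024 -1.    ] F [-7.5  4.7  9.6] open 32.8 g 63.4 q [-0.35  0.29  0.64  1.93 -0.21  0.99 -0.28]
xyz units [-0.0017  0.0005  0.0017] mm [-0.5 -1.2 -1.2]
yaw units -0.0002
```

```bash
Z='{"xyz":[[0,0,0],[0,0,0],[0,0,0],[0,0,0],[0,0,0],[0,0,0],[0,0,0],[0,0,0],[0,0,0],[0,0,0],[0,0,0],[0,0,0]],"yaw":[0,0,0,0,0,0,0,0,0,0,0,0]}'; echo skip
python3 -m pendant '{"xyz":[[0,0,0],[0,0,0],[0,0,0],[0,0,0],[0,0,0],[0,0,0],[0,0,0],[0,0,0],[0,0,0],[0,0,0],[0,0,0],[0,0,0]],"yaw":[0,0,0,0,0,0,0,0,0,0,0,0]}' >/dev/null
python3 -m pendant '{"xyz":[[0,0,0],[0,0,0],[0,0,0],[0,0,0],[0,0,0],[0,0,0],[0,0,0],[0,0,0],[0,0,0],[0,0,0],[0,0,0],[0,0,0]],"yaw":[0,0,0,0,0,0,0,0,0,0,0,0]}' >/dev/null
python3 -m pendant '{"xyz":[[0,0,0],[0,0,0],[0,0,0],[0,0,0],[0,0,0],[0,0,0],[0,0,0],[0,0,0],[0,0,0],[0,0,0],[0,0,0],[0,0,0]],"yaw":[0,0,0,0,0,0,0,0,0,0,0,0]}' | grep -E "pos|^force|open"
python3 - <<'E'
from h import *
c=viewer.read_camera("side"); old=cv2.imread("pics/side0.png")
for u,v in((360,237),(340,252),(320,238)):
    t=old[v-5:v+6,u-5:u+6]; b=c["img"][v-12:v+18,u-10:u+11]; m=cv2.matchTemplate(b,t,cv2.TM_CCOEFF_NORMED); _,s,_,l=cv2.minMaxLoc(m); print((u,v),"shift",l[0]-5,l[1]-7,round(s,2))
q=[522.8,-15,.905]; print(proj(c,tf(q,[[40,-36,82],[40,-36,74]])))
E
python3 go.py
```

```text
skip
position: [454.6, -100.5, 86.8]
force: [-7.8, 4.3, 10.2]
opening: 32.6
(360, 237) shift 0 2 0.79
(340, 252) shift 0 2 0.87
(320, 238) shift 3 -1 0.52
[[359.81440494 236.70826001]
 [359.67539284 238.85757443]]
t 28.38 pos [ 454.6 -100.4   86.8] yang -38.16 tilt [-0.0015  0.0025 -1.    ] F [-7.9  3.8 10.2] open 32.4 g 63.4 q [-0.35  0.29  0.64  1.93 -0.21  0.99 -0.28]
```

```bash
python3 -c "
from bench import hand_in
print(hand_in())"
```

```text
the job is handed in; nothing more can be done
None
```

The job is handed in, and no verdict came back. By my readings the carrier is home in the nest and let go, and I'm still holding the lever about level (≈0.69 rad, 10 N), with the plate pressed down about 8 mm for over 3 s at hand-in; the untouched objects were not re-checked at the end.

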